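# Put the tin frame spacers away by length

## Task

Clear the frame repair table: put each of the four tin frame spacers away in the wooden tray made to its length - shortest spacer in the shortest tray, and so on up to the longest. Each must lie flat on its tray's floor, lengthwise in the tray and open side down as it lies now; leave the sanding block and the mallet where they are.

Things in the scene. Friction and masses are not known exactly. Their poses are not given: they have to be found in the camera images.
- spacer_a: The shortest tin frame spacer: a loose, bare-metal inverted U channel lying flat web up, open side down, with two small nail holes in the web; 36 mm long (its x), 26 mm wide (its y), 32 mm high (z up). Rigid, wall 2.5 mm, under 150 g. Origin at the centre of its underside.
- tray_a: The shortest wooden tray, fixed to the table, for the 36 mm spacer: outside 60 x 50 mm (its x and y), pale floor 4 mm thick, low dark lips 4 mm thick all round whose tops are 12 mm above the tray's underside; inside 52 x 42 mm, so 8 mm of room on each side of its spacer. Origin at the centre of its underside, z up.
- spacer_b: The second shortest tin frame spacer: a loose, bare-metal inverted U channel lying flat web up, open side down, with two small nail holes in the web; 54 mm long (its x), 26 mm wide (its y), 32 mm high (z up). Rigid, wall 2.5 mm, under 150 g. Origin at the centre of its underside.
- tray_b: The second shortest wooden tray, fixed to the table, for the 54 mm spacer: outside 78 x 50 mm (its x and y), pale floor 4 mm thick, low dark lips 4 mm thick all round whose tops are 12 mm above the tray's underside; inside 70 x 42 mm, so 8 mm of room on each side of its spacer. Origin at the centre of its underside, z up.
- spacer_c: The second longest tin frame spacer: a loose, bare-metal inverted U channel lying flat web up, open side down, with two small nail holes in the web; 72 mm long (its x), 26 mm wide (its y), 32 mm high (z up). Rigid, wall 2.5 mm, under 150 g. Origin at the centre of its underside.
- tray_c: The second longest wooden tray, fixed to the table, for the 72 mm spacer: outside 96 x 50 mm (its x and y), pale floor 4 mm thick, low dark lips 4 mm thick all round whose tops are 12 mm above the tray's underside; inside 88 x 42 mm, so 8 mm of room on each side of its spacer. Origin at the centre of its underside, z up.
- spacer_d: The longest tin frame spacer: a loose, bare-metal inverted U channel lying flat web up, open side down, with two small nail holes in the web; 90 mm long (its x), 26 mm wide (its y), 32 mm high (z up). Rigid, wall 2.5 mm, under 150 g. Origin at the centre of its underside.
- tray_d: The longest wooden tray, fixed to the table, for the 90 mm spacer: outside 114 x 50 mm (its x and y), pale floor 4 mm thick, low dark lips 4 mm thick all round whose tops are 12 mm above the tray's underside; inside 106 x 42 mm, so 8 mm of room on each side of its spacer. Origin at the centre of its underside, z up.
- sanding_block: A dull orange sanding block with a cork sole, loose, 95 x 60 x 29 mm (its x, y, z), among the trays and spacers; not to be disturbed. Origin at the centre of its underside. (Fixed at the table's ends, clear of the work: a flat white panel at the left, a closed tool box about 180 mm tall at the right.)
- mallet: A mallet, loose, lying on the table beyond the work: cast steel head 36 x 80 x 36 mm (its x, y, z) on a round hickory handle 22 mm thick that runs 150 mm out to the mallet's -x; not to be disturbed. Origin at the centre of the head's underside.

How it is judged (in metres and radians):
At the end, for the whole second after the job is handed in: Each spacer rests still in the tray of its own length: origin within 13 mm of the tray's centre seen from above, underside 1 to 8 mm above the tray's underside (the floor is at 4 mm), within 0.12 rad of flat, web up, and its length within 0.45 rad of the tray's length (horizontal distance between spacer_a and tray_a below 0.013 m and z of spacer_a in the frame of tray_a between 0.001 and 0.008 m and angle between each of spacer_a, spacer_b, spacer_c, spacer_d's own z axis and vertical below 0.12 rad and angle between the x axis of spacer_a and the x axis of tray_a, either way round below 0.45 rad and linear speed of each of spacer_a, spacer_b, spacer_c, spacer_d below 0.01 m/s and angular speed of each of spacer_a, spacer_b, spacer_c, spacer_d below 0.1 rad/s and horizontal distance between spacer_b and tray_b below 0.013 m and z of spacer_b in the frame of tray_b between 0.001 and 0.008 m and angle between the x axis of spacer_b and the x axis of tray_b, either way round below 0.45 rad and horizontal distance between spacer_c and tray_c below 0.013 m and z of spacer_c in the frame of tray_c between 0.001 and 0.008 m and angle between the x axis of spacer_c and the x axis of tray_c, either way round below 0.45 rad and horizontal distance between spacer_d and tray_d below 0.013 m and z of spacer_d in the frame of tray_d between 0.001 and 0.008 m and angle between the x axis of spacer_d and the x axis of tray_d, either way round below 0.45 rad); the robot touches nothing.
It fails at once if the sanding block is moved by more than 20 mm (distance of sanding_block from where it was at the start of the episode above 0.02 m).
It fails at once if the mallet is moved by more than 20 mm (distance of mallet from where it was at the start of the episode above 0.02 m).
It also fails if it takes over 115 s, if anything falls off the work surface, if the arm or the gripper's body presses on something with over 40 N, if the wrist force passes 120 N, or if a joint passes its speed limit or range.

## Robot

A 6-joint arm with a two-finger parallel gripper is mounted at the origin on the work surface. World frame = base frame: x ahead of the robot, y to its left, z up, the work surface at z = 0. Lengths are in mm, angles in rad, forces in N, time in s.
With the tool pointing down it reaches from about 275 to 750 mm from the base axis. Payload 10.2 kg.
Tool frame: the origin (TCP) lies at the very end of the fingers, on their centre line; the grasp point (between the pads) lies 19 mm behind it; z points along the fingers, y is the line along which they close (so a half turn about z gives the same grasp; the last joint's range is limited). The gripper opens to 85 mm and grips with 20 to 120 N. Pads are 22 mm wide; open, the fingers measure 114 mm over their backs; the gripper's body (76 mm by 85 mm) begins 54 mm behind the grasp point. The pads swing forward as they close: fully open they stand 13 mm farther back than shut.
Start: joints at [-1.376, 0.313, 1.498, -0, 1.331, -0.223], TCP at [213.007, -479.853, 231.294] pointing down, gripper open.
Joint ranges: [-2.94, 2.94], [-0.97, 2.17], [0.19, 2.56], [-1.23, 4.37], [0.02, 3.11], [-2.88, 2.88]. Speed limits (rad/s): [2.39, 2.39, 3.01, 3.14, 3.14, 3.14].

## Interface

Orientations are given as a unit quaternion [x, y, z, w].
In Python, from station import state, cams, order gives the robot as it stands.
- The arm moves only by the shell command python3 -m handwheel 'ROWS' [FORCE]. ROWS is JSON, a list of rows, each an object with "linear": the shift along the world's x, y, z in cm, a list of three; "yaw": the turn about the world's z in degrees; "claw": the opening, from -1 (shut) to 1 (fully open). A call has 1 to 20 rows; each row shifts and turns the commanded pose from where the row before left it; what a row does not reach is not made up. A row lasts 1/10 s, in which the tool goes at most 50 mm and 8.59 degrees, less where a joint would pass 70% of its speed; a pose out of reach is approached as far as the arm can. A call with a gripper value outside its range is refused whole. The fingers move at their own pace and stop on an object; FORCE is the grip in N (left out, the last holds). Time passes only in rows, so rows that do not move let the fingers close. It gives the time, the measured TCP pose, the force, the opening and the grip force at its end, in the units of the state.
- state(): the state, without advancing time (a new reading comes with each control period).
- cams.camera(name): name is "scene" or "top" or "wrist"; returns a dict with "color" (420x560x3 uint8, red, green, blue), "fx", "fy", "cx", "cy" (pixels), "view" (4x4, takes a point from world to camera coordinates). Camera axes: x right, y up, looking along -z (the intrinsics and any distortion apply to the point x, -y, -z); pixel columns grow to the right and rows downward; lengths in mm; the calibration is good to about 2 mm. A picture is of the moment at which its call begins. There is no depth.
- order.close_job(): hands the job in; it is judged then, once.
The state is a dict: "clock": time; "joint_positions": joint angles; "joint_velocities": joint speeds; "joint_torque": joint torques, N m; "ee_pos": TCP position; "ee_rot": TCP orientation; "force": force on the tool from outside, world axes, zero at the start; "torque": the same for the moment, N m; "gripper_width": opening from 0.0 (shut) to 1.0 (fully open); "grip_force": force on a finger pad.
Only numpy, scipy, OpenCV 4.12 (cv2) and the standard library are available. Lean on these libraries where they do the work, as an engineer would, in place of code of your own. Each camera call takes 0.05 s, during which the arm holds its last target. There are 200 camera calls.

## Working session

There is one attempt and no reset: what is moved stays moved. The work goes in short steps, Python scripts to look and compute and a shell command to move; the robot and the scene stay as the last step left them, time stands still between calls to the robot, and variables do not carry over. Pictures are saved under pics/ and viewed, at most 14 in all, crops included, and the job is handed in when it is done.

```bash
mkdir -p pics
python3 - <<'E'
from station import state,cams,order
import cv2,numpy as np
for n in("top","scene"):
    c=cams.camera(n); cv2.imwrite(f"pics/{n}0.png",c["color"][:,:,::-1]); print(n,c["fx"],c["fy"],c["cx"],c["cy"],[k for k in c]);print(np.round(c["view"],3).tolist())
s=state();print(s["ee_pos"],s["ee_rot"],s["clock"],s["gripper_width"])
E
```

```text
top 519.4736211100716 519.4736211100716 288.5415241578788 208.21241311992424 ['color', 'fx', 'fy', 'cx', 'cy', 'view']
[[-0.005, -1.0, -0.001, -20.302], [0.986, -0.005, 0.164, -574.606], [-0.164, -0.0, 0.986, -1209.953], [0.0, 0.0, 0.0, 1.0]]
scene 501.75429455085384 501.75429455085384 281.95953311243704 211.20153835503146 ['color', 'fx', 'fy', 'cx', 'cy', 'view']
[[-0.508, 0.861, -0.008, 292.577], [-0.675, -0.392, 0.625, 364.93], [0.535, 0.323, 0.78, -1554.165], [0.0, 0.0, 0.0, 1.0]]
[ 212.94966504 -479.62211445  230.80896074] [ 9.78266008e-01  2.07353083e-01  1.16766724e-05 -5.63180011e-04] 0.1 0.9984018203014755
```

View pics/top0.png

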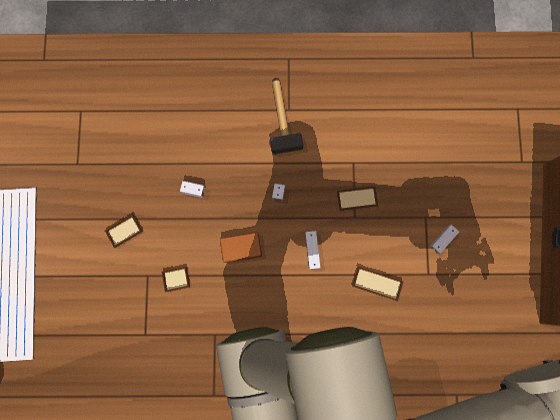

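View pics/scene0.png

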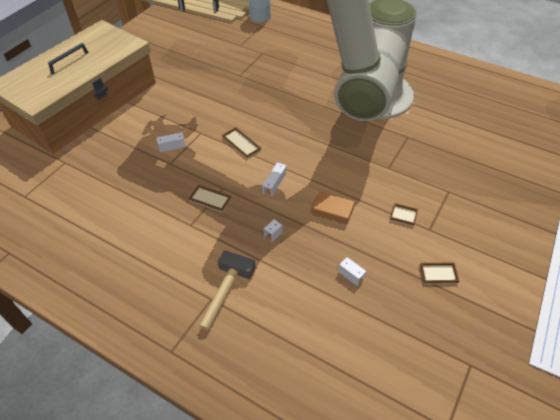

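The top view shows the spacers at about (192,188), (278,192), (312,250) and (445,239). The trays are at (124,230), (176,278), (357,198) and (377,283), the sanding block at (240,246) and the mallet head at (287,142). I'll enlarge it to get the corners.

Run:
```python
import cv2
im=cv2.imread("pics/top0.png")
for n,(x,y,w,h) in dict(L=(100,170,200,130),R=(296,180,170,125)).items():
    c=cv2.resize(im[y:y+h,x:x+w],None,fx=4,fy=4,interpolation=cv2.INTER_CUBIC)
    cv2.imwrite(f"pics/crop{n}.png",c)
```

```text
(no output)
```

View pics/cropL.png

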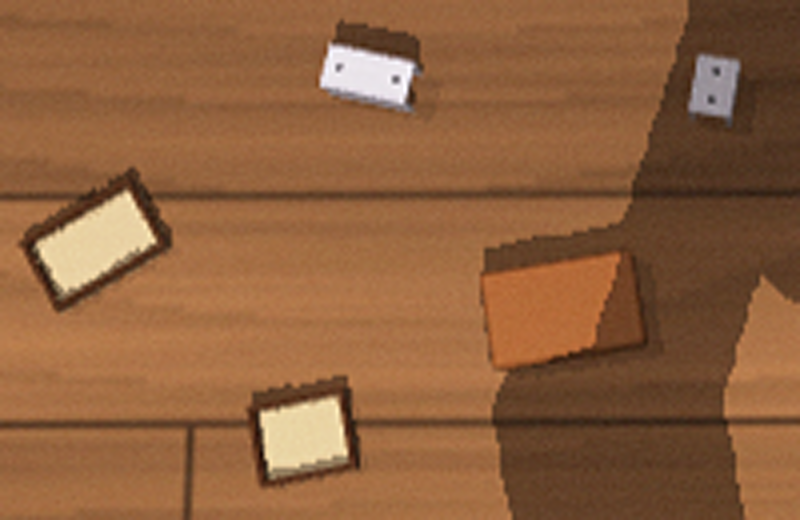

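View pics/cropR.png

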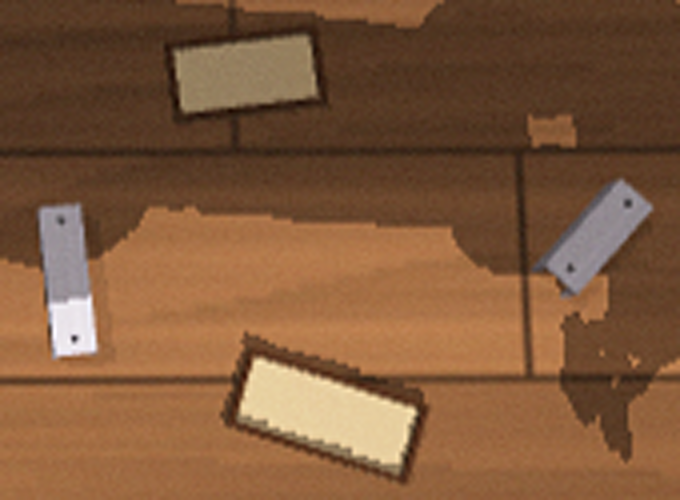

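```bash
cat > fit.py <<'E'
import numpy as np, cv2
from scipy.optimize import least_squares
def proj(c,P):
    V=np.array(c["view"]);q=np.asarray(P)@V[:3,:3].T+V[:3,3]
    return np.c_[c["fx"]*q[:,0]/-q[:,2]+c["cx"],-c["fy"]*q[:,1]/-q[:,2]+c["cy"]]
def rect(p,L,W,z):
    x,y,a=p;k=np.array([[1,1],[1,-1],[-1,-1],[-1,1]])*[L/2,W/2]
    R=np.array([[np.cos(a),-np.sin(a)],[np.sin(a),np.cos(a)]])
    return np.c_[k@R.T+[x,y],np.full(4,z)]
def fit(c,uv,L,W,z):
    best=None
    for a in np.arange(0,6.3,.3):
        r=least_squares(lambda p:(proj(c,rect(p,L,W,z))-uv).ravel(),[450,0,a])
        if best is None or r.cost<best.cost:best=r
    x,y,a=best.x; return x,y,(np.degrees(a)+90)%180-90,np.sqrt(best.cost/2)
E
cat > m.py <<'E'
from fit import *
from station import cams,state
c=cams.camera("top")
L=(100,170);R=(296,180)
T=dict(
sa=(L,36,26,32,[(698,55),(741,59),(731,118),(689,113)]),
sb=(L,54,26,32,[(331,45),(416,67),(406,106),(321,86)]),
sc=(R,72,26,32,[(622,180),(653,206),(576,291),(545,266)]),
sd=(R,90,26,32,[(39,207),(80,204),(97,353),(56,357)]),
ta=(L,60,50,12,[(250,408),(349,390),(358,466),(264,486)]),
tb=(L,78,50,12,[(133,172),(170,240),(59,309),(22,243)]),
tc=(R,96,50,12,[(168,46),(320,30),(326,102),(178,121)]),
td=(R,114,50,12,[(245,350),(425,405),(405,480),(225,420)]),
block=(L,95,60,29,[(482,275),(628,251),(646,345),(495,369)]))
im=c["color"][:,:,::-1].copy()
im=cv2.resize(im,None,fx=4,fy=4,interpolation=cv2.INTER_CUBIC)
for k,(o,l,w,z,p) in T.items():
    uv=(np.array(p)+.5)/4-.5+o
    f=min((fit(c,np.roll(uv,i,0)[::s],l,w,z) for i in range(4) for s in(1,-1)),key=lambda f:f[3])
    print(k,np.round(f,1))
    d=[(l,w,z,(0,255,0))]+([(l-8,w-8,4,(255,0,255))] if k[0]=="t" else [])
    for a,b,h,col in d:
        q=proj(c,rect((f[0],f[1],np.radians(f[2])),a,b,h));cv2.polylines(im,[np.int32(((q+.5)*4-.5)*1)],True,col,1)
cv2.imwrite("pics/ov.png",cv2.resize(im[680:1220,400:1880],(800,292),interpolation=cv2.INTER_AREA))
cv2.imwrite("pics/ov2.png",np.vstack([im[680:1200,400:1200][:, :720][0:300],im[1000:1200,400:1120][0:0],im[900:1200,1184:1904]]) )
s=state();r=s["ee_rot"]
from scipy.spatial.transform import Rotation as Ro
m=Ro.from_quat(r).as_matrix();print(s["ee_pos"],"yaw of tool y",np.degrees(np.arctan2(m[1,1],m[0,1])))
E
python3 m.py
```

```text
sa [ 6.198e+02  2.000e+00 -8.200e+00  3.000e-01]
sb [6.272e+02 2.156e+02 7.610e+01 2.000e-01]
sc [ 5.007e+02 -4.032e+02 -4.340e+01  5.000e-01]
sd [ 4.754e+02 -8.070e+01  5.700e+00  3.000e-01]
ta [407.1 252.  -79.3   0.7]
tb [ 5.281e+02  3.851e+02 -5.770e+01  5.000e-01]
tc [ 604.7 -195.6  -83.9    0.8]
td [ 395.1 -236.8   72.1    0.9]
block [482.6  94.5 -80.8   1. ]
[ 212.96594466 -479.68019443  230.90018027] yaw of tool y -66.0631593995508
```

View pics/ov2.png

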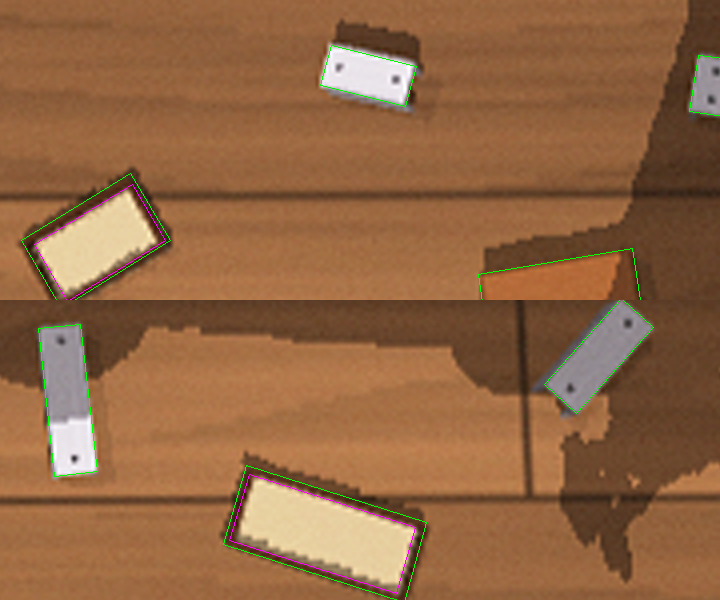

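The fitted outlines sit on the web edges and the tray rims. I'll start with spacer_c and move to just above it.

```bash
python3 -m handwheel '[{"linear":[2,0.5,-0.8],"yaw":8,"claw":1},{"linear":[2,0.5,-0.8],"yaw":8,"claw":1},{"linear":[2,0.5,-0.8],"yaw":8,"claw":1},{"linear":[2,0.5,-0.8],"yaw":8,"claw":1},{"linear":[2,0.5,-0.8],"yaw":8,"claw":1},{"linear":[2,0.5,-0.8],"yaw":8,"claw":1},{"linear":[2,0.5,-0.8],"yaw":8,"claw":1},{"linear":[2,0.5,-0.8],"yaw":8,"claw":1},{"linear":[2,0.5,-0.8],"yaw":8,"claw":1},{"linear":[2,0.5,-0.8],"yaw":8,"claw":1},{"linear":[2,0.5,-0.8],"yaw":8,"claw":1},{"linear":[2,0.5,-0.8],"yaw":8,"claw":1},{"linear":[2,0.5,-0.8],"yaw":8,"claw":1},{"linear":[2,0.5,-0.8],"yaw":8,"claw":1},{"linear":[0.8,0.6,0],"yaw":0.7,"claw":1},{"linear":[0,0,0],"yaw":0,"claw":1},{"linear":[0,0,0],"yaw":0,"claw":1}]' 40
cat > w.py <<'E'
import sys
from fit import *
from station import cams,state
from scipy.spatial.transform import Rotation as Ro
s=state();m=Ro.from_quat(s["ee_rot"]).as_matrix();print(np.round(s["ee_pos"],1),"yawy",round(np.degrees(np.arctan2(m[1,1],m[0,1])),1),"tilt",np.round(m[:,2],3),s["clock"],s["gripper_width"],s["grip_force"],np.round(s["force"],1),np.round(s["joint_positions"],2))
if len(sys.argv)>2:
    n,f=sys.argv[1:3];c=cams.camera(n);im=c["color"][:,:,::-1].copy()
    for a in sys.argv[3:]:
        x,y,t,l,w,z=map(float,a.split(","))
        cv2.polylines(im,[np.int32(np.round(proj(c,rect((x,y,np.radians(t)),l,w,z))*16))],True,(0,255,0),1,cv2.LINE_AA,4)
    cv2.imwrite(f"pics/{f}.png",im)
E
python3 w.py wrist w1 500.7,-403.2,-43.4,72,26,32
```

```text
clock: 1.85
ee_pos: [500.5, -404.1, 119.7]
ee_rot: [0.371, 0.929, -0.0, 0.0]
force: [0.5, -1.0, -0.7]
gripper_width: 1.0
grip_force: 0.0
[ 500.5 -404.1  119.7] yawy 46.5 tilt [ 0. -0. -1.] 1.85 1.0004851717985566 0.0 [ 0.5 -1.  -0.7] [-0.86  0.67  1.25 -0.    1.23 -1.67]
```

View pics/w1.png

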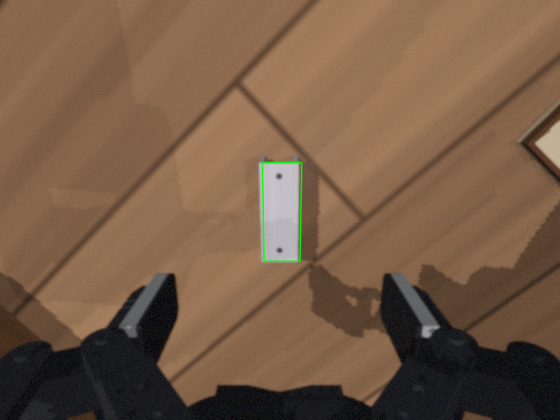

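The wrist view shows spacer_c at columns 262–301, rows 161–261, exactly under the predicted outline. I'll descend, grip and lift.

```bash
python3 -m handwheel '[{"linear":[0,0.1,-3],"yaw":0,"claw":1},{"linear":[0,0,-3],"yaw":0,"claw":1},{"linear":[0,0,-3],"yaw":0,"claw":1},{"linear":[0,0,-2],"yaw":0,"claw":1},{"linear":[0,0,0],"yaw":0,"claw":1},{"linear":[0,0,0],"yaw":0,"claw":-1},{"linear":[0,0,0],"yaw":0,"claw":-1},{"linear":[0,0,0],"yaw":0,"claw":-1},{"linear":[0,0,0],"yaw":0,"claw":-1},{"linear":[0,0,0],"yaw":0,"claw":-1},{"linear":[0,0,0],"yaw":0,"claw":-1},{"linear":[0,0,0],"yaw":0,"claw":-1},{"linear":[0,0,0],"yaw":0,"claw":-1},{"linear":[0,0,0],"yaw":0,"claw":-1},{"linear":[0,0,0],"yaw":0,"claw":-1}]' 40; python3 w.py
```

```text
clock: 3.4
ee_pos: [501.3, -403.2, 10.3]
ee_rot: [0.369, 0.929, -0.0, 0.001]
force: [-0.7, 1.1, 6.3]
gripper_width: 0.298
grip_force: 40.1
[ 501.3 -403.2   10.3] yawy 46.6 tilt [ 0.001 -0.001 -1.   ] 3.4 0.2981904781192208 40.12852147221565 [-0.7  1.1  6.3] [-0.86  0.8   1.32 -0.    1.02 -1.67]
```

```bash
python3 -m handwheel '[{"linear":[0,0,2],"yaw":0,"claw":-1},{"linear":[0,0,4],"yaw":0,"claw":-1},{"linear":[0,0,4],"yaw":0,"claw":-1},{"linear":[1.5,3,0],"yaw":-5,"claw":-1},{"linear":[1.5,3,0],"yaw":-6,"claw":-1},{"linear":[1.5,3,0],"yaw":-6,"claw":-1},{"linear":[1.5,3,0],"yaw":-6,"claw":-1},{"linear":[1.5,3,0],"yaw":-6,"claw":-1},{"linear":[1.5,3,0],"yaw":-6,"claw":-1},{"linear":[1.3,2.8,0],"yaw":-5.5,"claw":-1},{"linear":[0,0,0],"yaw":0,"claw":-1},{"linear":[0,0,0],"yaw":0,"claw":-1}]'; python3 w.py wrist w2 604.7,-195.6,-83.9,96,50,12 604.7,-195.6,-83.9,72,26,128
```

```text
clock: 4.6
ee_pos: [604.0, -194.6, 109.1]
ee_rot: [0.667, 0.745, -0.0, -0.0]
force: [0.0, -0.4, -0.9]
gripper_width: 0.298
grip_force: 39.4
[ 604.  -194.6  109.1] yawy 6.3 tilt [-0. -0. -1.] 4.6 0.29812034889392985 39.43001076579094 [ 0.  -0.4 -0.9] [-0.5   0.66  1.29 -0.    1.19 -0.61]
```

View pics/w2.png

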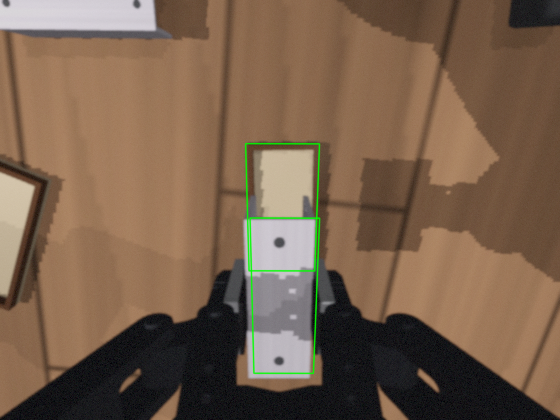

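The wrist view shows spacer_c held level at columns 245–317, rows 217–377, lined up with tray_c, whose rim is at columns 246–319. I'll lower it and release.

```bash
python3 -m handwheel '[{"linear":[0.1,-0.1,-3],"yaw":0,"claw":-1},{"linear":[0,0,-3],"yaw":0,"claw":-1},{"linear":[0,0,-2.2],"yaw":0,"claw":-1},{"linear":[0,0,-0.8],"yaw":0,"claw":-1},{"linear":[0,0,-0.4],"yaw":0,"claw":-1},{"linear":[0,0,0],"yaw":0,"claw":-1},{"linear":[0,0,0],"yaw":0,"claw":-1}]'; python3 w.py
```

```text
clock: 5.35
ee_pos: [605.5, -196.4, 16.5]
ee_rot: [0.668, 0.744, 0.0, 0.001]
force: [0.9, 0.0, -0.4]
gripper_width: 0.296
grip_force: 39.5
[ 605.5 -196.4   16.5] yawy 6.1 tilt [ 0.002 -0.001 -1.   ] 5.35 0.296122923592409 39.49915185570717 [ 0.9  0.  -0.4] [-0.5   0.78  1.35 -0.    1.01 -0.6 ]
```

```bash
python3 -m handwheel '[{"linear":[0,0,-0.2],"yaw":0,"claw":-1},{"linear":[0,0,0],"yaw":0,"claw":-1},{"linear":[0,0,0],"yaw":0,"claw":0.5},{"linear":[0,0,0],"yaw":0,"claw":0.5},{"linear":[0,0,0],"yaw":0,"claw":1},{"linear":[0,0,0],"yaw":0,"claw":1},{"linear":[0,0,0],"yaw":0,"claw":1},{"linear":[0,0,0],"yaw":0,"claw":1},{"linear":[0,0,2],"yaw":0,"claw":1},{"linear":[0,0,4],"yaw":0,"claw":1},{"linear":[0,0,4],"yaw":0,"claw":1},{"linear":[0,0,0],"yaw":0,"claw":1},{"linear":[0,0,0],"yaw":0,"claw":1}]'; python3 w.py wrist w3 604.7,-195.6,-83.9,96,50,12 604.7,-195.6,-83.9,72,26,36
```

```text
clock: 6.65
ee_pos: [605.1, -195.9, 113.8]
ee_rot: [0.668, 0.744, 0.0, 0.001]
force: [0.4, -0.2, -1.0]
gripper_width: 1.0
grip_force: 0.0
[ 605.1 -195.9  113.8] yawy 6.1 tilt [ 0.001 -0.001 -1.   ] 6.65 0.9998912671184522 0.0 [ 0.4 -0.2 -1. ] [-0.5   0.66  1.28 -0.    1.2  -0.6 ]
```

View pics/w3.png

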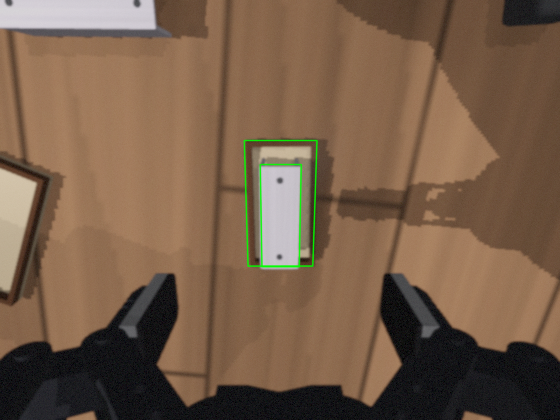

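Spacer_c lies in tray_c at columns 260–301, rows 163–268, within about 1 mm of the predicted outline. Next is spacer_d.

```bash
python3 -m handwheel '[{"linear":[-1.1,1,0],"yaw":-7.5,"claw":1},{"linear":[-1.1,1,0],"yaw":-7.5,"claw":1},{"linear":[-1.1,1,0],"yaw":-7.5,"claw":1},{"linear":[-1.1,1,0],"yaw":-7.5,"claw":1},{"linear":[-1.1,1,0],"yaw":-7.5,"claw":1},{"linear":[-1.1,1,0],"yaw":-7.5,"claw":1},{"linear":[-1.1,1,0],"yaw":-7.5,"claw":1},{"linear":[-1.1,1,0],"yaw":-7.5,"claw":1},{"linear":[-1.1,1,0],"yaw":-7.5,"claw":1},{"linear":[-1.1,1,0],"yaw":-7.5,"claw":1},{"linear":[-1.1,1,0],"yaw":-7.5,"claw":1},{"linear":[-0.9,0.5,0],"yaw":-7.9,"claw":1},{"linear":[0,0,0],"yaw":0,"claw":1},{"linear":[0,0,-3],"yaw":0,"claw":1},{"linear":[0,0,-3],"yaw":0,"claw":1},{"linear":[0,0,-2],"yaw":0,"claw":1},{"linear":[0,0,0],"yaw":0,"claw":1},{"linear":[0,0,0],"yaw":0,"claw":1}]'; python3 w.py
```

```text
clock: 8.5
ee_pos: [475.2, -81.1, 33.3]
ee_rot: [0.999, 0.051, -0.0, -0.0]
force: [0.6, -1.0, 0.3]
gripper_width: 1.003
grip_force: 0.0
[475.2 -81.1  33.3] yawy -84.2 tilt [-0.001  0.    -1.   ] 8.5 1.0032720211393105 0.0 [ 0.6 -1.   0.3] [-0.41  0.49  1.84 -0.    0.82  1.06]
```

```bash
python3 -m handwheel '[{"linear":[0,0,-1.3],"yaw":0,"claw":1},{"linear":[0,0,-1],"yaw":0,"claw":1},{"linear":[0,0,0],"yaw":0,"claw":1},{"linear":[0,0,0],"yaw":0,"claw":-1},{"linear":[0,0,0],"yaw":0,"claw":-1},{"linear":[0,0,0],"yaw":0,"claw":-1},{"linear":[0,0,0],"yaw":0,"claw":-1},{"linear":[0,0,0],"yaw":0,"claw":-1},{"linear":[0,0,0],"yaw":0,"claw":-1},{"linear":[0,0,0],"yaw":0,"claw":-1},{"linear":[0,0,0],"yaw":0,"claw":-1},{"linear":[0,0,0],"yaw":0,"claw":-1},{"linear":[0,0,0],"yaw":0,"claw":-1}]' 40; python3 w.py
```

```text
clock: 9.8
ee_pos: [475.2, -80.9, 10.7]
ee_rot: [0.999, 0.05, 0.0, 0.0]
force: [-0.7, 0.4, 5.6]
gripper_width: 0.298
grip_force: 40.0
[475.2 -80.9  10.7] yawy -84.3 tilt [ 0.001 -0.    -1.   ] 9.8 0.2977324003922248 39.97507005929947 [-0.7  0.4  5.6] [-0.41  0.53  1.85  0.    0.76  1.06]
```

```bash
python3 -m handwheel '[{"linear":[0,0,2],"yaw":0,"claw":-1},{"linear":[0,0,4],"yaw":0,"claw":-1},{"linear":[0,0,4],"yaw":0,"claw":-1},{"linear":[-0.9,-1.7,0],"yaw":7.4,"claw":-1},{"linear":[-0.9,-1.7,0],"yaw":7.4,"claw":-1},{"linear":[-0.9,-1.7,0],"yaw":7.4,"claw":-1},{"linear":[-0.9,-1.7,0],"yaw":7.4,"claw":-1},{"linear":[-0.9,-1.7,0],"yaw":7.4,"claw":-1},{"linear":[-0.9,-1.7,0],"yaw":7.4,"claw":-1},{"linear":[-0.9,-1.7,0],"yaw":7.4,"claw":-1},{"linear":[-0.9,-1.7,0],"yaw":7.4,"claw":-1},{"linear":[-0.8,-2,0],"yaw":7.2,"claw":-1},{"linear":[0,0,0],"yaw":0,"claw":-1},{"linear":[0,0,-3],"yaw":0,"claw":-1},{"linear":[0,0,-3],"yaw":0,"claw":-1},{"linear":[0,0,-1],"yaw":0,"claw":-1},{"linear":[0,0,0],"yaw":0,"claw":-1},{"linear":[0,0,0],"yaw":0,"claw":-1}]'; python3 w.py
```

```text
clock: 11.6
ee_pos: [395.5, -237.0, 41.2]
ee_rot: [0.808, 0.589, 0.0, 0.001]
force: [0.2, -0.7, -0.4]
gripper_width: 0.292
grip_force: 39.6
[ 395.5 -237.    41.2] yawy -17.9 tilt [ 0.001 -0.001 -1.   ] 11.6 0.29151724468590695 39.56253156065941 [ 0.2 -0.7 -0.4] [-0.79  0.44  1.9   0.    0.81 -0.48]
```

```bash
python3 -m handwheel '[{"linear":[0,0,-1.4],"yaw":0,"claw":-1},{"linear":[0,0,-0.8],"yaw":0,"claw":-1},{"linear":[0,0,-0.4],"yaw":0,"claw":-1},{"linear":[0,0,0],"yaw":0,"claw":-1},{"linear":[0,0,0],"yaw":0,"claw":-1},{"linear":[0,0,0],"yaw":0,"claw":0.5},{"linear":[0,0,0],"yaw":0,"claw":0.5},{"linear":[0,0,0],"yaw":0,"claw":1},{"linear":[0,0,0],"yaw":0,"claw":1},{"linear":[0,0,0],"yaw":0,"claw":1},{"linear":[0,0,0],"yaw":0,"claw":1},{"linear":[0,0,2],"yaw":0,"claw":1},{"linear":[0,0,4],"yaw":0,"claw":1},{"linear":[0,0,4],"yaw":0,"claw":1},{"linear":[0,0,0],"yaw":0,"claw":1},{"linear":[0,0,0],"yaw":0,"claw":1}]'; python3 w.py wrist w4 395.1,-236.8,72.1,114,50,12 395.1,-236.8,72.1,90,26,36
```

```text
clock: 13.2
ee_pos: [395.1, -236.9, 114.5]
ee_rot: [0.808, 0.589, 0.0, 0.001]
force: [-0.3, 0.2, -0.7]
gripper_width: 1.0
grip_force: 0.0
[ 395.1 -236.9  114.5] yawy -17.9 tilt [ 0.001 -0.001 -1.   ] 13.2 1.0000207763504183 0.0 [-0.3  0.2 -0.7] [-0.8   0.31  1.84 -0.    0.99 -0.48]
```

View pics/w4.png

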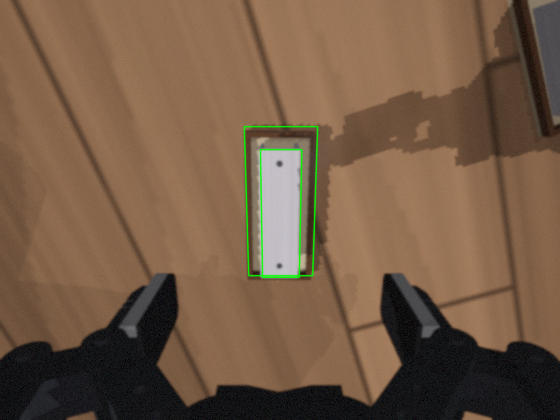

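Spacer_d lies in tray_d at columns 261–302, rows 149–277, on the predicted outline. Next is spacer_a.

```bash
python3 -m handwheel '[{"linear":[1.7,1.8,0],"yaw":7.7,"claw":1},{"linear":[1.7,1.8,0],"yaw":7.7,"claw":1},{"linear":[1.7,1.8,0],"yaw":7.7,"claw":1},{"linear":[1.7,1.8,0],"yaw":7.7,"claw":1},{"linear":[1.7,1.8,0],"yaw":7.7,"claw":1},{"linear":[1.7,1.8,0],"yaw":7.7,"claw":1},{"linear":[1.7,1.8,0],"yaw":7.7,"claw":1},{"linear":[1.7,1.8,0],"yaw":7.7,"claw":1},{"linear":[1.7,1.8,0],"yaw":7.7,"claw":1},{"linear":[1.7,1.8,0],"yaw":7.7,"claw":1},{"linear":[1.7,1.8,0],"yaw":7.7,"claw":1},{"linear":[1.7,1.8,0],"yaw":7.7,"claw":1},{"linear":[2.1,2.3,0],"yaw":7.3,"claw":1},{"linear":[0,0,0],"yaw":0,"claw":1},{"linear":[0,0,-3],"yaw":0,"claw":1},{"linear":[0,0,-3],"yaw":0,"claw":1},{"linear":[0,0,-2],"yaw":0,"claw":1},{"linear":[0,0,0],"yaw":0,"claw":1},{"linear":[0,0,0],"yaw":0,"claw":1}]'; python3 w.py wrist w5 619.8,2,-8.2,36,26,32
```

```text
clock: 15.15
ee_pos: [619.7, 1.9, 34.0]
ee_rot: [0.072, 0.997, 0.0, -0.001]
force: [0.1, 0.4, -0.0]
gripper_width: 1.002
grip_force: 0.0
[619.7   1.9  34. ] yawy 81.8 tilt [-0.001  0.    -1.   ] 15.15 1.0015143299819946 0.0 [ 0.1  0.4 -0. ] [-0.19  0.72  1.4  -0.    1.02 -1.61]
```

View pics/w5.png

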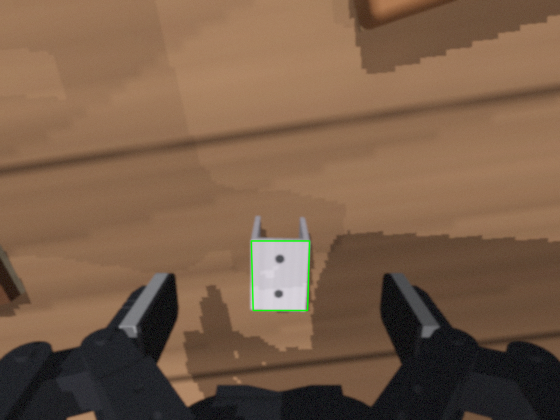

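Spacer_a is at columns 250–310, rows 239–311, centred between the open fingers. I'll grip it.

```bash
python3 -m handwheel '[{"linear":[0,0,-1.4],"yaw":0,"claw":1},{"linear":[0,0,-1],"yaw":0,"claw":1},{"linear":[0,0,0],"yaw":0,"claw":1},{"linear":[0,0,0],"yaw":0,"claw":-1},{"linear":[0,0,0],"yaw":0,"claw":-1},{"linear":[0,0,0],"yaw":0,"claw":-1},{"linear":[0,0,0],"yaw":0,"claw":-1},{"linear":[0,0,0],"yaw":0,"claw":-1},{"linear":[0,0,0],"yaw":0,"claw":-1},{"linear":[0,0,0],"yaw":0,"claw":-1},{"linear":[0,0,0],"yaw":0,"claw":-1},{"linear":[0,0,0],"yaw":0,"claw":-1},{"linear":[0,0,0],"yaw":0,"claw":-1}]' 40; python3 w.py
```

```text
clock: 16.5
ee_pos: [620.3, 2.1, 10.7]
ee_rot: [0.071, 0.997, -0.0, 0.0]
force: [-0.4, -0.4, 6.1]
gripper_width: 0.298
grip_force: 39.5
[620.3   2.1  10.7] yawy 81.8 tilt [ 0.001 -0.    -1.   ] 16.5 0.2984867431621491 39.545677453279495 [-0.4 -0.4  6.1] [-0.19  0.76  1.41  0.    0.98 -1.61]
```

```bash
python3 -m handwheel '[{"linear":[0,0,2],"yaw":0,"claw":-1},{"linear":[0,0,4],"yaw":0,"claw":-1},{"linear":[0,0,4],"yaw":0,"claw":-1},{"linear":[-2.1,2.5,0],"yaw":-7.1,"claw":-1},{"linear":[-2.1,2.5,0],"yaw":-7.1,"claw":-1},{"linear":[-2.1,2.5,0],"yaw":-7.1,"claw":-1},{"linear":[-2.1,2.5,0],"yaw":-7.1,"claw":-1},{"linear":[-2.1,2.5,0],"yaw":-7.1,"claw":-1},{"linear":[-2.1,2.5,0],"yaw":-7.1,"claw":-1},{"linear":[-2.1,2.5,0],"yaw":-7.1,"claw":-1},{"linear":[-2.1,2.5,0],"yaw":-7.1,"claw":-1},{"linear":[-2.1,2.5,0],"yaw":-7.1,"claw":-1},{"linear":[-2.4,2.5,0],"yaw":-7.2,"claw":-1},{"linear":[0,0,0],"yaw":0,"claw":-1},{"linear":[0,0,-3],"yaw":0,"claw":-1},{"linear":[0,0,-3],"yaw":0,"claw":-1},{"linear":[0,0,-1],"yaw":0,"claw":-1},{"linear":[0,0,0],"yaw":0,"claw":-1},{"linear":[0,0,0],"yaw":0,"claw":-1}]'; python3 w.py wrist w6 407.1,252,-79.3,60,50,12 407.1,252,-79.3,36,26,63
```

```text
clock: 18.4
ee_pos: [407.7, 252.1, 41.1]
ee_rot: [0.638, 0.77, 0.0, 0.0]
force: [-0.9, 0.8, 0.4]
gripper_width: 0.294
grip_force: 39.2
[407.7 252.1  41.1] yawy 10.7 tilt [ 0.001  0.    -1.   ] 18.4 0.2936705487282191 39.230779856443405 [-0.9  0.8  0.4] [ 0.31  0.47  1.84 -0.    0.83  0.12]
```

View pics/w6.png

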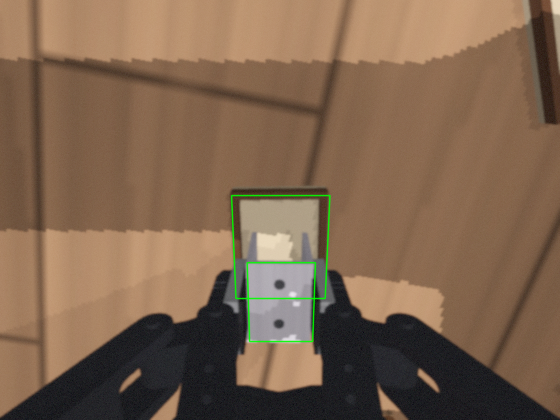

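The wrist view shows spacer_a held over tray_a. The tray's real far rim is about 5 px (1–2 mm) beyond the prediction, so I'll shift slightly, lower and release.

```bash
python3 -m handwheel '[{"linear":[-0.1,0.1,-1.4],"yaw":0,"claw":-1},{"linear":[0,0,-0.8],"yaw":0,"claw":-1},{"linear":[0,0,-0.4],"yaw":0,"claw":-1},{"linear":[0,0,0],"yaw":0,"claw":-1},{"linear":[0,0,0],"yaw":0,"claw":-1},{"linear":[0,0,0],"yaw":0,"claw":0.5},{"linear":[0,0,0],"yaw":0,"claw":0.5},{"linear":[0,0,0],"yaw":0,"claw":1},{"linear":[0,0,0],"yaw":0,"claw":1},{"linear":[0,0,0],"yaw":0,"claw":1},{"linear":[0,0,0],"yaw":0,"claw":1},{"linear":[0,0,2],"yaw":0,"claw":1},{"linear":[0,0,4],"yaw":0,"claw":1},{"linear":[0,0,4],"yaw":0,"claw":1},{"linear":[0,0,0],"yaw":0,"claw":1},{"linear":[0,0,0],"yaw":0,"claw":1}]'; python3 w.py wrist w7 407.1,252,-79.3,60,50,12 407.1,252,-79.3,36,26,36
```

```text
clock: 20.05
ee_pos: [406.1, 253.2, 114.5]
ee_rot: [0.638, 0.77, 0.0, 0.0]
force: [-0.2, -0.1, -0.8]
gripper_width: 1.001
grip_force: 0.0
[406.1 253.2 114.5] yawy 10.7 tilt [ 0.001  0.    -1.   ] 20.05 1.0006289316742791 0.0 [-0.2 -0.1 -0.8] [0.31 0.34 1.79 0.   1.01 0.12]
```

View pics/w7.png

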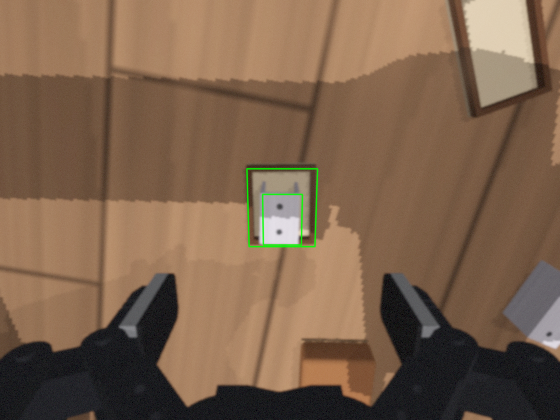

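Spacer_a sits in tray_a at columns 260–300, rows 193–243, inside the rim. Next is spacer_b.

```bash
python3 -m handwheel '[{"linear":[3.2,-0.5,0],"yaw":-3.5,"claw":1},{"linear":[3.2,-0.5,0],"yaw":-3.5,"claw":1},{"linear":[3.2,-0.5,0],"yaw":-3.5,"claw":1},{"linear":[3.2,-0.5,0],"yaw":-3.5,"claw":1},{"linear":[3.2,-0.5,0],"yaw":-3.5,"claw":1},{"linear":[3.2,-0.5,0],"yaw":-3.5,"claw":1},{"linear":[2.9,-0.8,0],"yaw":-3.6,"claw":1},{"linear":[0,0,0],"yaw":0,"claw":1},{"linear":[0,0,-3],"yaw":0,"claw":1},{"linear":[0,0,-3],"yaw":0,"claw":1},{"linear":[0,0,-2],"yaw":0,"claw":1},{"linear":[0,0,0],"yaw":0,"claw":1},{"linear":[0,0,0],"yaw":0,"claw":1}]'; python3 w.py wrist w8 627.2,215.6,76.1,54,26,32
```

```text
clock: 21.4
ee_pos: [626.5, 215.3, 34.1]
ee_rot: [0.787, 0.617, -0.0, -0.0]
force: [-0.2, 0.2, 0.6]
gripper_width: 1.002
grip_force: 0.0
[626.5 215.3  34.1] yawy -13.8 tilt [-0.001 -0.    -1.   ] 21.4 1.0023791464471028 0.0 [-0.2  0.2  0.6] [0.15 0.81 1.24 0.   1.1  0.4 ]
```

View pics/w8.png

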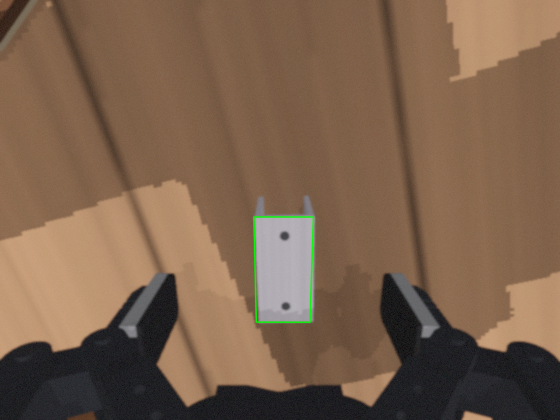

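Spacer_b is between the fingers at columns 254–314, rows 215–322, on its outline. I'll grip it.

```bash
python3 -m handwheel '[{"linear":[0.1,0,-1.4],"yaw":0,"claw":1},{"linear":[0,0,-1],"yaw":0,"claw":1},{"linear":[0,0,0],"yaw":0,"claw":1},{"linear":[0,0,0],"yaw":0,"claw":-1},{"linear":[0,0,0],"yaw":0,"claw":-1},{"linear":[0,0,0],"yaw":0,"claw":-1},{"linear":[0,0,0],"yaw":0,"claw":-1},{"linear":[0,0,0],"yaw":0,"claw":-1},{"linear":[0,0,0],"yaw":0,"claw":-1},{"linear":[0,0,0],"yaw":0,"claw":-1},{"linear":[0,0,0],"yaw":0,"claw":-1},{"linear":[0,0,0],"yaw":0,"claw":-1},{"linear":[0,0,0],"yaw":0,"claw":-1}]' 40; python3 w.py
```

```text
clock: 22.75
ee_pos: [628.3, 215.2, 10.7]
ee_rot: [0.787, 0.617, 0.0, 0.0]
force: [-0.7, 0.5, 5.2]
gripper_width: 0.297
grip_force: 39.8
[628.3 215.2  10.7] yawy -13.9 tilt [ 0.001  0.    -1.   ] 22.75 0.2971374889100114 39.823274463415146 [-0.7  0.5  5.2] [0.15 0.84 1.24 0.   1.06 0.4 ]
```

```bash
python3 -m handwheel '[{"linear":[0,0,2],"yaw":0,"claw":-1},{"linear":[0,0,4],"yaw":0,"claw":-1},{"linear":[0,0,4],"yaw":0,"claw":-1},{"linear":[-1.4,2.4,0],"yaw":6.6,"claw":-1},{"linear":[-1.4,2.4,0],"yaw":6.6,"claw":-1},{"linear":[-1.4,2.4,0],"yaw":6.6,"claw":-1},{"linear":[-1.4,2.4,0],"yaw":6.6,"claw":-1},{"linear":[-1.4,2.4,0],"yaw":6.6,"claw":-1},{"linear":[-1.4,2.4,0],"yaw":6.6,"claw":-1},{"linear":[-1.6,2.6,0],"yaw":6.6,"claw":-1},{"linear":[0,0,0],"yaw":0,"claw":-1},{"linear":[0,0,-3],"yaw":0,"claw":-1},{"linear":[0,0,-3],"yaw":0,"claw":-1},{"linear":[0,0,-1],"yaw":0,"claw":-1},{"linear":[0,0,0],"yaw":0,"claw":-1},{"linear":[0,0,0],"yaw":0,"claw":-1}]'; python3 w.py
```

```text
clock: 24.35
ee_pos: [528.8, 385.2, 41.5]
ee_rot: [0.482, 0.876, 0.001, 0.0]
force: [-1.1, 0.4, -0.2]
gripper_width: 0.293
grip_force: 39.5
[528.8 385.2  41.5] yawy 32.3 tilt [ 0.001  0.001 -1.   ] 24.35 0.2928448169987678 39.453559666872025 [-1.1  0.4 -0.2] [ 0.45  0.78  1.27 -0.    1.09 -0.11]
```

```bash
python3 -m handwheel '[{"linear":[0,0,-1.4],"yaw":0,"claw":-1},{"linear":[0,0,-0.9],"yaw":0,"claw":-1},{"linear":[0,0,-0.4],"yaw":0,"claw":-1},{"linear":[0,0,0],"yaw":0,"claw":-1},{"linear":[0,0,0],"yaw":0,"claw":-1},{"linear":[0,0,0],"yaw":0,"claw":0.5},{"linear":[0,0,0],"yaw":0,"claw":0.5},{"linear":[0,0,0],"yaw":0,"claw":1},{"linear":[0,0,0],"yaw":0,"claw":1},{"linear":[0,0,0],"yaw":0,"claw":1},{"linear":[0,0,0],"yaw":0,"claw":1},{"linear":[0,0,2],"yaw":0,"claw":1},{"linear":[0,0,4],"yaw":0,"claw":1},{"linear":[0,0,4],"yaw":0,"claw":1},{"linear":[0,0,0],"yaw":0,"claw":1},{"linear":[0,0,0],"yaw":0,"claw":1}]'; python3 w.py wrist w9 528.1,385.1,-57.7,78,50,12 528.1,385.1,-57.7,54,26,36
```

```text
clock: 25.95
ee_pos: [528.1, 385.3, 113.8]
ee_rot: [0.482, 0.876, 0.001, 0.0]
force: [-0.3, -0.4, -1.0]
gripper_width: 0.999
grip_force: 0.0
[528.1 385.3 113.8] yawy 32.3 tilt [ 0.001  0.001 -1.   ] 25.95 0.9992564556346816 0.0 [-0.3 -0.4 -1. ] [ 0.45  0.7   1.22  0.    1.23 -0.11]
```

```bash
python3 -m handwheel '[{"linear":[-3,0,2],"yaw":0,"claw":1},{"linear":[-3,0,2],"yaw":0,"claw":1},{"linear":[-3,0,2],"yaw":0,"claw":1},{"linear":[-3,0,2],"yaw":0,"claw":1},{"linear":[-3,0,2],"yaw":0,"claw":1},{"linear":[-3,0,2],"yaw":0,"claw":1},{"linear":[-3,1,0],"yaw":0,"claw":1},{"linear":[-3,1,0],"yaw":0,"claw":1},{"linear":[-3,1,0],"yaw":0,"claw":1},{"linear":[0,0,0],"yaw":0,"claw":1},{"linear":[0,0,0],"yaw":0,"claw":1}]'; python3 w.py top t9 482.6,94.5,-80.8,95,60,29
python3 - <<'E'
import cv2,numpy as np
a=cv2.imread('pics/t9.png');w=cv2.imread('pics/w9.png')
a=cv2.resize(a[70:310,90:470],(800,505));w=w[130:310,150:410]
out=np.zeros((600,800,3),np.uint8);out[:505]=a;out[-180:,-260:]=w
cv2.imwrite('pics/fin.png',out)
E
```

```text
clock: 27.1
ee_pos: [257.8, 415.0, 232.4]
ee_rot: [0.482, 0.876, -0.001, -0.0]
force: [-0.3, 0.0, -0.4]
gripper_width: 1.003
grip_force: 0.0
[257.8 415.  232.4] yawy 32.4 tilt [-0.001 -0.001 -1.   ] 27.1 1.003370507168602 0.0 [-0.3  0.  -0.4] [ 0.77  0.23  1.6  -0.    1.31  0.21]
```

View pics/fin.png

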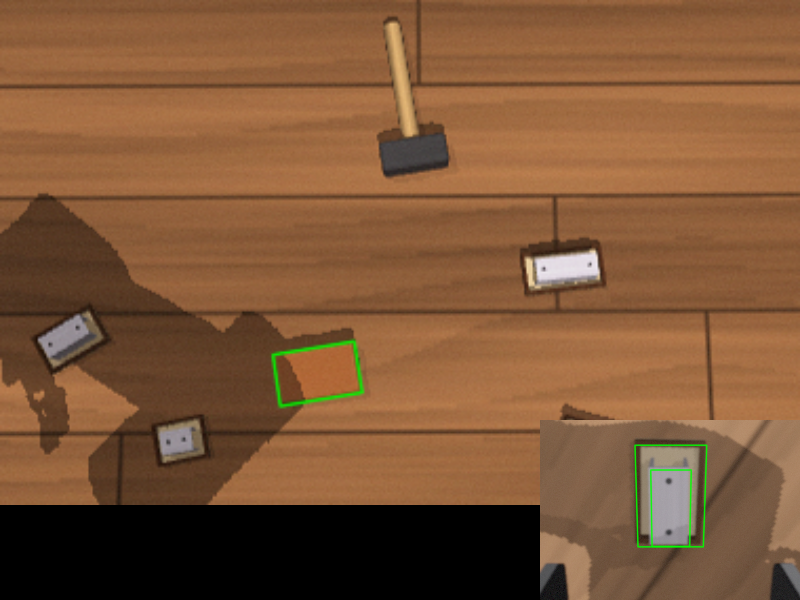

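The top view shows spacers a, b and c flat in their trays at (180,441), (72,337) and (563,267) in the collage. The inset covers part of tray_d, which I checked earlier. The block and mallet haven't moved.

```bash
python3 -c "
from station import order
print(order.close_job())"
```

```text
the job is handed in; nothing more can be done
None
```

All four spacers are in their matching trays, lying flat and lengthwise, the sanding block and mallet look undisturbed, and the job was handed in at about 27 s; no verdict was returned.

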